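# Close and bolt the guard lid of the roller mill

## Robot

A 6-joint arm with a two-finger parallel gripper is mounted at the origin on a cart in front of the work surface, level with it; the furniture and walls round the work are solid. World frame = base frame: x ahead of the robot, y to its left, z up, the work surface at z = 0. Lengths are in m, angles in rad, forces in N, time in s.
With the tool pointing down it reaches from about 0.225 to 0.875 m from the base axis. Payload 3.4 kg.
Tool frame: the origin (TCP) lies at the very end of the fingers, on their centre line; the grasp point (between the pads) lies behind it (manip.grasp_offset is the z of the grasp point in the tool frame, in m); z points along the fingers, y is the line along which they close (so a half turn about z gives the same grasp; the last joint's range is limited). The gripper opens to 85 mm and grips with 20 to 120 N. Pads are 22 mm wide; open, the fingers measure 114 mm over their backs; the gripper's body (76 mm by 85 mm) begins 54 mm behind the grasp point. The pads swing forward as they close: fully open they stand 13 mm farther back than shut.
Start: joints at [1.161, 0.276, 1.505, -0, 1.361, -0.121], TCP at [0.164, 0.551, 0.231] pointing down, gripper open.
Joint ranges: [-2.89, 2.89], [-0.75, 2.08], [0.22, 2.7], [-1.18, 4.32], [0.11, 2.71], [-2.7, 2.7]. Speed limits (rad/s): [2.57, 2.57, 3.14, 3.14, 3.14, 3.14].

## Interface

Orientations are given as a unit quaternion [w, x, y, z].
In Python, from rig import manip gives the robot as it stands.
- The arm moves only by the shell command python3 -m pendant 'ROWS' [FORCE]. ROWS is JSON, a list of rows, each an object of numbers: "dx", "dy", "dz": the shift along the tool's x, y, z in m; "rx", "ry", "rz": the turn, a rotation vector about the tool's x, y, z in degrees; "hand": the finger opening in m, from 0 to 0.0854. In form: [{"dx": .., "dy": .., "dz": .., "rx": .., "ry": .., "rz": .., "hand": ..}, ...]. A call has 1 to 12 rows; each row shifts and turns the commanded pose from where the row before left it, along the tool's axes as they then stand; what a row does not reach is not made up. A row lasts 1/12 s, in which the tool goes at most 41.7 mm and 7.16 degrees, less where a joint would pass 70% of its speed; a pose out of reach is approached as far as the arm can. A call is refused whole if a number of a shift passes 0.0417 or a number of a turn 7.16, either way. A call with a gripper value outside its range is refused whole. The fingers move at their own pace and stop on an object; FORCE is the grip in N (left out, the last holds). Time passes only in rows, so rows that do not move let the fingers close. It gives the time, the measured TCP pose, the force, the opening and the grip force at its end, in the units of the state.
- manip.get_state(): the state, without advancing time (a new reading comes with each control period).
- manip.get_image(name): name is "side" or "top" or "wrist"; returns a dict with "frame" (420x560x3 uint8, red, green, blue), "fx", "fy", "cx", "cy" (pixels), "distortion" ([k1, k2, p1, p2, k3] as OpenCV has them; the pictures are not rectified), "position" and "attitude" of the camera in the world; the wrist camera has in their place "mount" (4x4, takes a point from camera to tool coordinates, whose origin is the TCP and whose axes are the flange's). Camera axes: x right, y up, looking along -z (the intrinsics and any distortion apply to the point x, -y, -z); pixel columns grow to the right and rows downward; lengths in m; the calibration is good to about 2 mm. A picture is of the moment at which its call begins: read the wrist's pose just before it. There is no depth.
- manip.sign_off(): hands the job in; it is judged then, once.
The state is a dict: "clock": time; "qpos": joint angles; "qd": joint speeds; "effort": joint torques, N m; "position": TCP position; "ee_rot": TCP orientation; "contact_force": force on the tool from outside, world axes, zero at the start; "moment": the same for the moment, N m; "width": finger opening in m; "gripper_force": force on a finger pad.
Only numpy, scipy, OpenCV 4.12 (cv2) and the standard library are available. Lean on these libraries where they do the work, as an engineer would, in place of code of your own. Each camera call takes 0.05 s, during which the arm holds its last target. There are 200 camera calls.

## Task

The vials are loaded, so make the roller mill safe to run, using fingertips only and lifting nothing: press its guard lid shut, push the knob of the slide bolt on the lid along its slot until the bolt is fully home in the keeper, then push the knob over towards the front and down as far as the short leg of the L-shaped slot lets it go, so that the bolt is locked. Do not lift the lid further, and leave the vial, the dropper bottle and the cork where they stand.

Things in the scene. Friction and masses are not known exactly. Their poses are not given: they have to be found in the camera images.
- mill: Bench roller mill, fixed: grey housing 200 (x) x 300 (y) x 100 mm high, dial on its front; origin in the middle of its underside on the worktop; x points to the mill's back, y to its closed drive end (left, seen from the front), z up. The lid covers the tub from y = -148 to +62 mm, the drive end y = +65 to +150 mm; both tops are 100 mm up when the lid is shut.
- keeper (a point): The keeper on top of the drive end, a steel staple 28 mm wide (x) and 29 mm high, reaching 8 mm either way in y; this point is the middle of its hole, where the bolt's end goes: x = -68, y = +85, z = +116 mm in the mill's frame.
- guard_lid (a joint): Angle of the guard lid (aluminium frame, clear window; 180 mm from hinge to front edge, 210 mm wide, 6 mm thick): 0 = shut, grows as the front edge rises; starts ajar at 0.30 to 0.65. Hinge line along the mill's y axis at x = +82, z = 94 mm, on the lid's underside. The hinge is stiff: the lid stays where it is left; 1 to 3 N down on its front edge close it.
- lid_press (a point): Point on the lid's top face to press with a fingertip, clear of the bolt: 160 mm from the hinge line, 20 mm from the front edge, at y = -115 mm in the mill's frame; it moves with the lid.
- bolt_travel (a joint): Travel of the slide bolt in m, towards the mill's +y: 0 = drawn back, 0.040 = fully home (stop); starts at 0 to 0.010. Lid shut, its steel barrel (25 mm diameter, 100 mm long, along y) has its axis at x = -68, z = 116 mm in the mill's frame. About 3 N move it; it stays where it is left. It enters the keeper only with the lid shut, past 0.018.
- bolt_turn (a joint): Turn of the bolt in its barrel, rad: 0 = stem straight up from the lid, 1.31 = laid over to the front (mill's -x) and down, at the stop. The stem rides in an L-shaped slot: the long leg along the barrel keeps it upright, the short leg at the keeper end lets it turn, only when bolt_travel is above about 0.037. Some 1.5 N at the knob turn it; it stays where it is left.
- bolt_knob (a point): Centre of the steel ball knob, 18 mm in diameter, 38 mm from the barrel's axis on a stem 8 mm thick; moves with lid and bolt. Lid shut and knob upright, it is at x = -68, y = -20 + bolt travel, z = 154 mm in the mill's frame (the barrel's top is at 129 mm); laid over, it ends at x = -105, z = 126 mm.
- vial: Loose small vial with a white ribbed cap, 22 mm in diameter, 64 mm tall, standing on top of the mill's drive end towards the back; origin at the centre of its underside. Leave it alone.
- dropper: Loose amber dropper bottle, 39 mm in diameter, 112 mm tall, on the worktop to the right of the mill; origin at the centre of its underside. Leave it alone.
- stopper: Loose cork, 26 mm in diameter, 25 mm tall, on the worktop in front of the mill's drive end; origin at the centre of its underside. Leave it alone.

How it is judged:
On the way, in this order (a step that is already met when the one before it is completed fails the run):
1. the guard lid is pressed shut (value of joint guard_lid below 0.03 rad), for 0.2 s.
2. with the lid shut, the bolt is pushed home into the keeper (value of joint bolt_travel above 0.034 m and value of joint guard_lid below 0.03 rad), for 0.1 s.
At the end, for the whole second after the job is handed in: The lid is shut (within 0.03 rad), the bolt is home in the keeper (travel over 34 mm) and its knob is laid over to the front within 0.16 rad of its stop; vial, dropper bottle and cork are within 15 mm of where they stood (all of step 2 and value of joint bolt_turn above 1.15 rad and distance of each of vial, dropper, stopper from where it was at the start of the episode below 0.015 m); the robot touches nothing.
It fails at once if the lid is lifted instead of pressed shut (value of joint guard_lid above 0.72 rad).
It fails at once if the vial is pushed, toppled or lifted (distance of vial from where it was at the start of the episode above 0.015 m).
It fails at once if the dropper bottle is pushed, toppled or lifted (distance of dropper from where it was at the start of the episode above 0.015 m).
It fails at once if the cork is pushed or lifted (distance of stopper from where it was at the start of the episode above 0.015 m).
It also fails if it takes over 45 s, if anything falls off the work surface, if the arm or the gripper's body presses on something with over 40 N, if the wrist force passes 120 N, or if a joint passes its speed limit or range.

## Working session

There is one attempt and no reset: what is moved stays moved. The work goes in short steps, Python scripts to look and compute and a shell command to move; the robot and the scene stay as the last step left them, time stands still between calls to the robot, and variables do not carry over. Pictures are saved under pics/ and viewed, at most 10 in all, crops included, and the job is handed in when it is done.

```bash
mkdir -p pics; ls; python3 - <<'E'
from rig import manip
import cv2,numpy as np,pickle
s=manip.get_state();print({k:np.round(v,4).tolist() for k,v in s.items()},manip.grasp_offset)
d={}
for n in("side","top"):
    im=manip.get_image(n);d[n]=im
    cv2.imwrite(f"pics/{n}0.png",im["frame"][:,:,::-1])
    print(n,{k:np.round(v,4).tolist() for k,v in im.items() if k!="frame"})
pickle.dump(d,open("d0.pkl","wb"))
E
```

```text
pics
{'clock': 0.0, 'qpos': [1.161, 0.2766, 1.5061, 0.0, 1.3607, -0.121], 'qd': [0.0003, -0.0008, -0.0004, 0.0002, 0.0016, -0.0014], 'effort': [-0.002, -41.6792, -24.5802, -0.0005, 0.0112, 0.0], 'position': [0.1636, 0.5507, 0.2304], 'ee_rot': [-0.0002, 0.1439, 0.9896, -0.0009], 'contact_force': [-0.2213, 0.6369, 0.2384], 'moment': [0.0276, 0.055, 0.068], 'gripper_force': 0.0, 'width': 0.0855} -0.0187
side {'fx': 395.293, 'fy': 395.293, 'cx': 279.8338, 'cy': 205.78, 'distortion': [-0.0473, 0.0, 0.0, 0.0, 0.0], 'position': [0.3329, 0.6453, 0.4749], 'attitude': [-0.0962, -0.072, 0.5312, 0.8387]}
top {'fx': 456.5264, 'fy': 456.5264, 'cx': 271.211, 'cy': 213.1778, 'distortion': [-0.0457, 0.0, 0.0, 0.0, 0.0], 'position': [0.4756, -0.1048, 1.0857], 'attitude': [-0.696, -0.0264, 0.0343, 0.7168]}
```

View pics/top0.png

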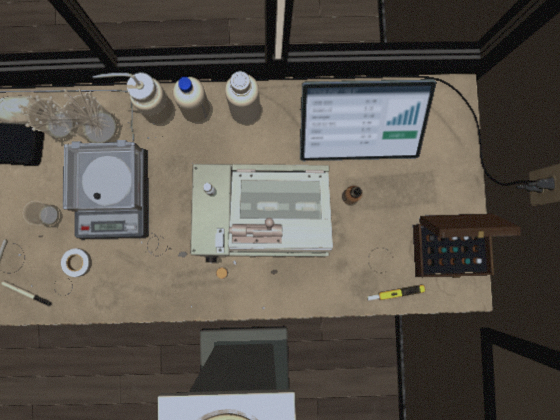

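View pics/side0.png

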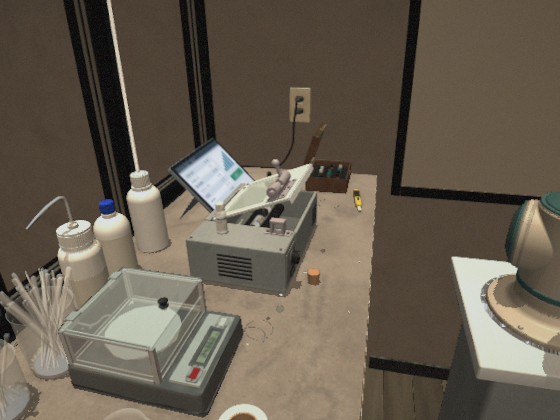

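The top view shows the mill at px (192–330, 165–257), with the keeper at (220,238), knob at (268,223), vial at (208,187), dropper at (352,194) and cork at (222,272). The side view shows the lid ajar, its front corner at about (313,166).

```bash
cat > h.py <<'E'
import numpy as np,cv2
from scipy.spatial.transform import Rotation as R
def q2R(q): return R.from_quat(np.roll(q,-1))
def K(im): return np.array([[im["fx"],0,im["cx"]],[0,im["fy"],im["cy"]],[0,0,1.]])
def ray(im,uv):
    p=cv2.undistortPoints(np.array([[uv]],float),K(im),np.array(im["distortion"]))[0,0]
    return np.array(im["position"]),q2R(im["attitude"]).apply([p[0],-p[1],-1])
def plane(im,uv,z):
    o,d=ray(im,uv);return o+d*(z-o[2])/d[2]
def proj(im,P):
    c=q2R(im["attitude"]).inv().apply(np.atleast_2d(P)-im["position"])*[1,-1,-1]
    return cv2.projectPoints(c,np.zeros(3),np.zeros(3),K(im),np.array(im["distortion"]))[0][:,0]
def tri(i1,u1,i2,u2):
    (a,d),(b,e)=ray(i1,u1),ray(i2,u2)
    t=np.linalg.lstsq(np.c_[d,-e],b-a,rcond=None)[0]
    return (a+t[0]*d+b+t[1]*e)/2,np.linalg.norm(a+t[0]*d-b-t[1]*e)
E
python3 - <<'E'
import pickle,cv2,numpy as np
d=pickle.load(open("d0.pkl","rb"))
t=cv2.resize(d["top"]["frame"][150:285,180:370,::-1],None,fx=4,fy=4,interpolation=cv2.INTER_CUBIC)
s=cv2.resize(d["side"]["frame"][145:295,180:340,::-1],None,fx=4.0,fy=4.0,interpolation=cv2.INTER_CUBIC)
cv2.imwrite("pics/t1.png",t);cv2.imwrite("pics/s1.png",s)
E
```

```text
(no output)
```

View pics/t1.png

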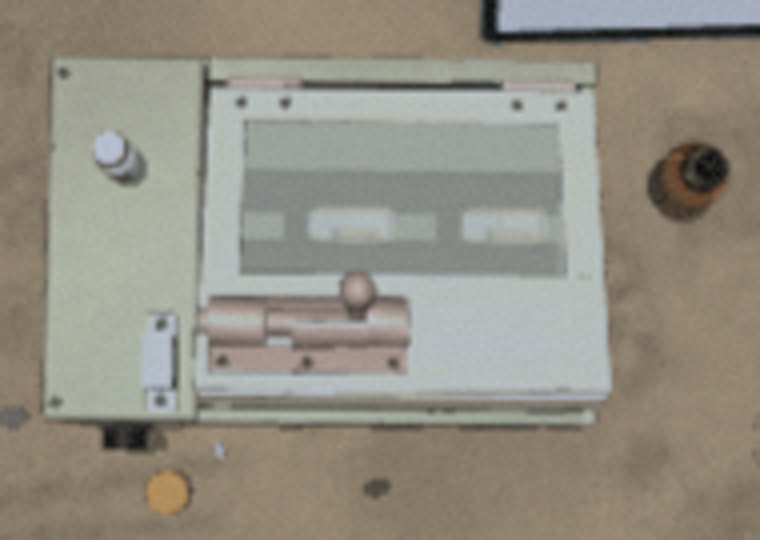

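View pics/s1.png

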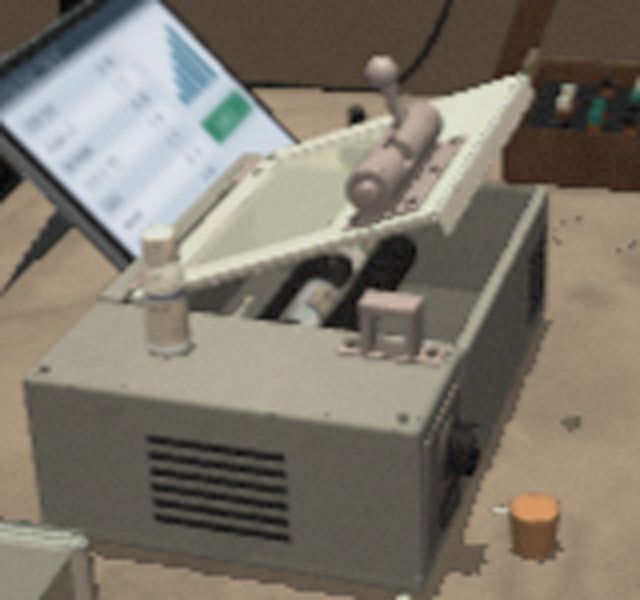

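The crops show the housing's top corners at (54,60), (43,420), (597,63) and (595,425) in the top crop, and (425,432) and (27,378) in the side crop. The knob is at (358,290) top and (382,71) side; the lid's front corner is at (609,392) and (530,80).

```bash
cat > m.py <<'E'
import pickle
from h import *
d=pickle.load(open("d0.pkl","rb"));T,S=d["top"],d["side"]
f=lambda u,v:((u+.5)/4-.5+180,(v+.5)/4-.5+150)
g=lambda u,v:((u+.5)/4-.5+180,(v+.5)/4-.5+145)
W=np.array([plane(T,f(*p),.1) for p in[(54,60),(43,420),(597,63),(595,425)]])[:,:2]
M=np.array([(.1,.15),(-.1,.15),(.1,-.15),(-.1,-.15)])
wc=W.mean(0);H=(W-wc).T@M
yaw=np.arctan2(H[1,0]-H[0,1],H[0,0]+H[1,1]);c,s=np.cos(yaw),np.sin(yaw)
Rm=np.array([[c,-s,0],[s,c,0],[0,0,1]]);org=np.r_[wc,0]
w2m=lambda P:Rm.T@(np.array(P)-org); m2w=lambda P:Rm@np.array(P)+org
E
python3 - <<'E'
from m import *
np.set_printoptions(precision=4,suppress=True)
print("org",org,"yaw",np.degrees(yaw));print([w2m(np.r_[w,.1]) for w in W])
for n,a,b in[("knob",(358,290),(382,71)),("lidcorner R front",(609,392),(530,80)),("FLtop",(43,420),(425,432)),("BLtop",(54,60),(27,378)),("cork",(167,492),(535,500))]:
    P,e=tri(T,f(*a),S,g(*b));print(n,P,w2m(P),e)
k=w2m(tri(T,f(358,290),S,g(382,71))[0])
# knob shut (rel. hinge): (-.150,.060)
a=np.arctan2(.060,-.150);b=np.arctan2(k[2]-.094,k[0]-.082);print("angle",a-b,"travel",k[1]+.02,"r",np.hypot(k[2]-.094,k[0]-.082),np.hypot(.15,.06))
for n,p in[("vial",(108,145)),("dropper",(710,165))]: print(n,w2m(plane(T,f(*p),.164 if n=="vial" else .112)),plane(T,f(*p),.112))
for p in[(-.14,-.115),(-.068,-.02),(-.068,.02),(-.105,.02)]: print(p,m2w([*p,.1]))
E
```

```text
org [ 0.5685 -0.0937  0.    ] yaw -2.2434935024062623
[array([0.0976, 0.148 , 0.1   ]), array([-0.0985,  0.1492,  0.1   ]), array([ 0.0992, -0.1493,  0.1   ]), array([-0.0984, -0.1479,  0.1   ])]
knob [ 0.5337 -0.1114  0.2071] [-0.0341 -0.019   0.2071] 0.0004711818693061346
lidcorner R front [ 0.4788 -0.2374  0.1625] [-0.084  -0.1471  0.1625] 0.005510374395800334
FLtop [0.4743 0.0591 0.099 ] [-0.1001  0.1489  0.099 ] 0.0033381250711540878
BLtop [0.6715 0.0504 0.0982] [0.0973 0.148  0.0982] 0.0013862735994054519
cork [0.432  0.0003 0.0293] [-0.14    0.0886  0.0293] 0.001291232620145696
angle 0.3918667345538358 travel 0.0009537109502980798 r 0.1620779274234619 0.16155494421403513
vial [0.0417 0.1088 0.164 ] [0.6222 0.0201 0.112 ]
dropper [ 0.0419 -0.2087  0.112 ] [ 0.6022 -0.3038  0.112 ]
(-0.14, -0.115) [ 0.4241 -0.2031  0.1   ]
(-0.068, -0.02) [ 0.4998 -0.111   0.1   ]
(-0.068, 0.02) [ 0.5013 -0.071   0.1   ]
(-0.105, 0.02) [ 0.4644 -0.0696  0.1   ]
```

```bash
cat > w.py <<'E'
from m import *
from rig import manip
np.set_printoptions(precision=4,suppress=True)
s=manip.get_state();R_=Rm.T@q2R(s["ee_rot"]).as_matrix()
print("t",s["clock"],"mill xyz",w2m(s["position"]),"F mill",Rm.T@np.array(s["contact_force"]),"w",s["width"]);print(R_)
E
python3 -m pendant '[{"rz":-7.15,"hand":0},{"rz":-7.15,"hand":0},{"hand":0},{"hand":0},{"hand":0},{"hand":0}]' 20; python3 w.py
```

```text
t 0.1 mill xyz [-0.4298  0.6281  0.2305] F mill [ 0.0439 -0.313   0.0938] w 0.08523875066513752
[[-0.969   0.247  -0.0006]
 [ 0.247   0.969  -0.0016]
 [ 0.0002 -0.0017 -1.    ]]invalid input
```

```bash
python3 -m pendant '[{"rz":-7.15,"hand":0.0},{"rz":-7.15,"hand":0.0},{"hand":0.0},{"hand":0.0},{"hand":0.0},{"hand":0.0}]'; python3 w.py
```

```text
t 0.1 mill xyz [-0.4298  0.6281  0.2305] F mill [ 0.0439 -0.313   0.0938] w 0.08523875066513752
[[-0.969   0.247  -0.0006]
 [ 0.247   0.969  -0.0016]
 [ 0.0002 -0.0017 -1.    ]]invalid input
```

```bash
python3 -m pendant '[{"dx":0,"dy":0,"dz":0,"rx":0,"ry":0,"rz":-7.15,"hand":0},{"dx":0,"dy":0,"dz":0,"rx":0,"ry":0,"rz":-7.15,"hand":0},{"dx":0,"dy":0,"dz":0,"rx":0,"ry":0,"rz":0,"hand":0}]' 20; python3 w.py
```

```text
clock: 0.35
position: [0.1636, 0.5509, 0.2308]
ee_rot: [-0.0, 0.019, 1.0, -0.0]
contact_force: [-0.4, -0.7, -0.2]
width: 0.0517
gripper_force: 0.0
t 0.35 mill xyz [-0.4298  0.6283  0.2308] F mill [-0.4015 -0.7283 -0.1887] w 0.05172004702647666
[[-1.     -0.002  -0.0004]
 [-0.002   1.     -0.001 ]
 [ 0.0004 -0.001  -1.    ]]
```

```bash

python3 -m pendant '[{"dx":-0.0165,"dy":-0.0338,"dz":0,"rx":0,"ry":0,"rz":0,"hand":0},{"dx":-0.0165,"dy":-0.0338,"dz":0,"rx":0,"ry":0,"rz":0,"hand":0},{"dx":-0.0165,"dy":-0.0338,"dz":0,"rx":0,"ry":0,"rz":0,"hand":0},{"dx":-0.0165,"dy":-0.0338,"dz":0,"rx":0,"ry":0,"rz":0,"hand":0},{"dx":-0.0165,"dy":-0.0338,"dz":0,"rx":0,"ry":0,"rz":0,"hand":0},{"dx":-0.0165,"dy":-0.0338,"dz":0,"rx":0,"ry":0,"rz":0,"hand":0},{"dx":-0.0165,"dy":-0.0338,"dz":0,"rx":0,"ry":0,"rz":0,"hand":0},{"dx":-0.0165,"dy":-0.0338,"dz":0,"rx":0,"ry":0,"rz":0,"hand":0},{"dx":-0.0165,"dy":-0.0338,"dz":0,"rx":0,"ry":0,"rz":0,"hand":0},{"dx":-0.0165,"dy":-0.0338,"dz":0,"rx":0,"ry":0,"rz":0,"hand":0},{"dx":-0.0165,"dy":-0.0338,"dz":0,"rx":0,"ry":0,"rz":0,"hand":0}]' >/dev/null; python3 w.py
```

```text
t 1.2667 mill xyz [-0.248   0.255   0.2314] F mill [ 0.5602  0.5494 -0.2439] w 5.7417363874970366e-05
[[-1.      0.0032  0.0005]
 [ 0.0032  1.      0.0003]
 [-0.0005  0.0003 -1.    ]]
```

Remaining: mill dx +0.1805, dy −0.370.

```bash

python3 -m pendant '[{"dx":-0.0165,"dy":-0.0338,"dz":0,"rx":0,"ry":0,"rz":0,"hand":0},{"dx":-0.0165,"dy":-0.0338,"dz":0,"rx":0,"ry":0,"rz":0,"hand":0},{"dx":-0.0165,"dy":-0.0338,"dz":0,"rx":0,"ry":0,"rz":0,"hand":0},{"dx":-0.0165,"dy":-0.0338,"dz":0,"rx":0,"ry":0,"rz":0,"hand":0},{"dx":-0.0165,"dy":-0.0338,"dz":0,"rx":0,"ry":0,"rz":0,"hand":0},{"dx":-0.0165,"dy":-0.0338,"dz":0,"rx":0,"ry":0,"rz":0,"hand":0},{"dx":-0.0165,"dy":-0.0338,"dz":0,"rx":0,"ry":0,"rz":0,"hand":0},{"dx":-0.0165,"dy":-0.0338,"dz":0,"rx":0,"ry":0,"rz":0,"hand":0},{"dx":-0.0165,"dy":-0.0338,"dz":0,"rx":0,"ry":0,"rz":0,"hand":0},{"dx":-0.0165,"dy":-0.0338,"dz":0,"rx":0,"ry":0,"rz":0,"hand":0},{"dx":-0.0165,"dy":-0.0338,"dz":0,"rx":0,"ry":0,"rz":0,"hand":0},{"dx":0,"dy":0,"dz":0,"rx":0,"ry":0,"rz":0,"hand":0}]' >/dev/null; python3 w.py
```

```text
t 2.2667 mill xyz [-0.0634 -0.1217  0.2305] F mill [-0.0911  0.2523  0.0596] w 0.00010573237812545767
[[-1.      0.0077  0.0025]
 [ 0.0077  1.     -0.0045]
 [-0.0025 -0.0045 -1.    ]]
```

```bash

python3 -m pendant '[{"dx":0.006,"dy":0.006,"dz":0.02,"rx":0,"ry":0,"rz":0,"hand":0},{"dx":0,"dy":0,"dz":0.02,"rx":0,"ry":0,"rz":0,"hand":0},{"dx":0,"dy":0,"dz":0.01,"rx":0,"ry":0,"rz":0,"hand":0},{"dx":0,"dy":0,"dz":0.01,"rx":0,"ry":0,"rz":0,"hand":0},{"dx":0.001,"dy":0,"dz":0.01,"rx":0,"ry":0,"rz":0,"hand":0},{"dx":0.001,"dy":0,"dz":0.01,"rx":0,"ry":0,"rz":0,"hand":0},{"dx":0.001,"dy":0,"dz":0.01,"rx":0,"ry":0,"rz":0,"hand":0},{"dx":0.001,"dy":0,"dz":0.01,"rx":0,"ry":0,"rz":0,"hand":0},{"dx":0.001,"dy":0,"dz":0.01,"rx":0,"ry":0,"rz":0,"hand":0},{"dx":0,"dy":0,"dz":0.005,"rx":0,"ry":0,"rz":0,"hand":0}]' >/dev/null; python3 w.py
```

```text
t 3.1 mill xyz [-0.0785 -0.1086  0.1148] F mill [-0.0518 -0.796   0.4124] w -0.000260978821084941
[[-1.      0.0002 -0.0017]
 [ 0.0002  1.      0.001 ]
 [ 0.0017  0.001  -1.    ]]
```

```bash

python3 -m pendant '[{"dx":0,"dy":0,"dz":0.005,"rx":0,"ry":0,"rz":0,"hand":0},{"dx":0,"dy":0,"dz":0.005,"rx":0,"ry":0,"rz":0,"hand":0},{"dx":0,"dy":0,"dz":0.003,"rx":0,"ry":0,"rz":0,"hand":0},{"dx":0,"dy":0,"dz":0.002,"rx":0,"ry":0,"rz":0,"hand":0},{"dx":0,"dy":0,"dz":0,"rx":0,"ry":0,"rz":0,"hand":0}]' >/dev/null; python3 w.py
```

```text
t 3.5167 mill xyz [-0.0777 -0.109   0.101 ] F mill [-0.0164 -0.148  -0.4449] w 0.00028368465375118906
[[-1.      0.0001 -0.0002]
 [ 0.0001  1.      0.0003]
 [ 0.0002  0.0003 -1.    ]]
```

```bash

python3 -m pendant '[{"dx":0,"dy":0,"dz":0.002,"rx":0,"ry":0,"rz":0,"hand":0},{"dx":0,"dy":0,"dz":0.002,"rx":0,"ry":0,"rz":0,"hand":0},{"dx":0,"dy":0,"dz":0,"rx":0,"ry":0,"rz":0,"hand":0},{"dx":0,"dy":0,"dz":0,"rx":0,"ry":0,"rz":0,"hand":0}]' >/dev/null; python3 w.py
python3 - <<'E'
from rig import manip;import cv2
a=manip.get_image("side")["frame"][120:300,160:360,::-1]
cv2.imwrite("pics/s2.png",cv2.resize(a,None,fx=3,fy=3))
E
```

```text
t 3.85 mill xyz [-0.0772 -0.1093  0.0998] F mill [-3.8085  1.6552 13.0296] w 0.00040039851485423173
[[-1.     -0.0001  0.002 ]
 [-0.0001  1.     -0.0011]
 [-0.002  -0.0011 -1.    ]]
```

View pics/s2.png

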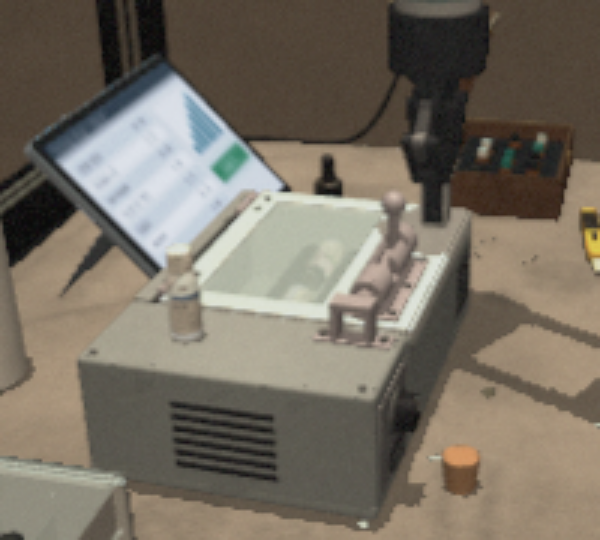

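The picture shows the lid flat at (300,255), with the fingertip on it at (435,218) and the knob upright at (395,200). Force is 13 N, so the lid is shut. Next is the bolt.

```bash

python3 -m pendant '[{"dx":0,"dy":0,"dz":-0.021,"rx":0,"ry":0,"rz":0,"hand":0},{"dx":0,"dy":0,"dz":-0.022,"rx":0,"ry":0,"rz":0,"hand":0},{"dx":-0.009,"dy":0.015,"dz":-0.004,"rx":0,"ry":0,"rz":0,"hand":0},{"dx":0,"dy":0.015,"dz":0,"rx":0,"ry":0,"rz":0,"hand":0},{"dx":0,"dy":0.015,"dz":0,"rx":0,"ry":0,"rz":0,"hand":0},{"dx":0,"dy":0.01,"dz":0,"rx":0,"ry":0,"rz":0,"hand":0},{"dx":0,"dy":0,"dz":0,"rx":0,"ry":0,"rz":0,"hand":0},{"dx":0,"dy":0,"dz":0,"rx":0,"ry":0,"rz":0,"hand":0}]' >/dev/null; python3 w.py
```

```text
t 4.5667 mill xyz [-0.0686 -0.054   0.1444] F mill [0.5046 0.0442 0.4495] w 0.0001991264828321455
[[-1.     -0.0013  0.0003]
 [-0.0013  1.     -0.0006]
 [-0.0003 -0.0006 -1.    ]]
```

```bash

python3 -m pendant '[{"dx":0,"dy":0.005,"dz":0.003,"rx":0,"ry":0,"rz":0,"hand":0},{"dx":0,"dy":0.005,"dz":0,"rx":0,"ry":0,"rz":0,"hand":0},{"dx":0,"dy":0.005,"dz":0,"rx":0,"ry":0,"rz":0,"hand":0},{"dx":0,"dy":0.005,"dz":0,"rx":0,"ry":0,"rz":0,"hand":0},{"dx":0,"dy":0.005,"dz":0,"rx":0,"ry":0,"rz":0,"hand":0},{"dx":0,"dy":0.005,"dz":0,"rx":0,"ry":0,"rz":0,"hand":0}]' >/dev/null; python3 w.py
python3 -m pendant '[{"dx":0,"dy":0.005,"dz":0,"rx":0,"ry":0,"rz":0,"hand":0},{"dx":0,"dy":0.005,"dz":0,"rx":0,"ry":0,"rz":0,"hand":0},{"dx":0,"dy":0.003,"dz":0,"rx":0,"ry":0,"rz":0,"hand":0},{"dx":0,"dy":0.002,"dz":0,"rx":0,"ry":0,"rz":0,"hand":0},{"dx":0,"dy":0.0,"dz":0,"rx":0,"ry":0,"rz":0,"hand":0}]' >/dev/null; python3 w.py
```

```text
t 5.0667 mill xyz [-0.0689 -0.0241  0.141 ] F mill [-1.8153 -3.0315 -2.332 ] w 0.0002342534522250495
[[-1.      0.     -0.0005]
 [ 0.      1.     -0.0007]
 [ 0.0005 -0.0007 -1.    ]]
t 5.4833 mill xyz [-0.0687 -0.0084  0.1413] F mill [ 0.4544 -1.1155 -0.6191] w -0.0002274339626431354
[[-1.     -0.0004 -0.    ]
 [-0.0004  1.      0.0006]
 [ 0.      0.0006 -1.    ]]
```

Contact is sliding at about 3 N. I'll push on in 2 mm steps to the stop.

```bash

python3 -m pendant '[{"dx":0,"dy":0.002,"dz":0,"rx":0,"ry":0,"rz":0,"hand":0},{"dx":0,"dy":0.002,"dz":0,"rx":0,"ry":0,"rz":0,"hand":0},{"dx":0,"dy":0,"dz":0,"rx":0,"ry":0,"rz":0,"hand":0}]' >/dev/null; python3 w.py|head -1
python3 -m pendant '[{"dx":0,"dy":0.002,"dz":0,"rx":0,"ry":0,"rz":0,"hand":0},{"dx":0,"dy":0,"dz":0,"rx":0,"ry":0,"rz":0,"hand":0}]' >/dev/null; python3 w.py|head -1
```

```text
t 5.7333 mill xyz [-0.0687 -0.0048  0.1414] F mill [-0.6277 -1.8263 -0.3056] w 0.00014005769422492398
t 5.9 mill xyz [-0.0687 -0.0029  0.1413] F mill [-1.0824 -2.2196 -0.5383] w 0.00023277893275961022
```

```bash

python3 -m pendant '[{"dx":0,"dy":0.002,"dz":0,"rx":0,"ry":0,"rz":0,"hand":0},{"dx":0,"dy":0,"dz":0,"rx":0,"ry":0,"rz":0,"hand":0}]' >/dev/null; python3 w.py|head -1
python3 -m pendant '[{"dx":0,"dy":0.002,"dz":0,"rx":0,"ry":0,"rz":0,"hand":0},{"dx":0,"dy":0,"dz":0,"rx":0,"ry":0,"rz":0,"hand":0}]' >/dev/null; python3 w.py|head -1
```

```text
t 6.0667 mill xyz [-0.0687 -0.0013  0.1414] F mill [-1.5566 -3.3595 -0.528 ] w -0.00011393371974234551
t 6.2333 mill xyz [-0.0686 -0.0008  0.1414] F mill [-0.5517 -8.7133 -1.5125] w -0.00021660179286003703
```

Stop reached at 8.7 N. Next I'll back off, go over the knob to its back side and come down.

```bash

python3 -m pendant '[{"dx":0,"dy":-0.012,"dz":0,"rx":0,"ry":0,"rz":0,"hand":0},{"dx":0,"dy":0,"dz":-0.02,"rx":0,"ry":0,"rz":0,"hand":0},{"dx":0,"dy":0,"dz":-0.02,"rx":0,"ry":0,"rz":0,"hand":0},{"dx":-0.018,"dy":0,"dz":0,"rx":0,"ry":0,"rz":0,"hand":0},{"dx":-0.018,"dy":0.015,"dz":0,"rx":0,"ry":0,"rz":0,"hand":0},{"dx":0,"dy":0.015,"dz":0,"rx":0,"ry":0,"rz":0,"hand":0},{"dx":0,"dy":0,"dz":0.015,"rx":0,"ry":0,"rz":0,"hand":0},{"dx":0,"dy":0,"dz":0.02,"rx":0,"ry":0,"rz":0,"hand":0},{"dx":0,"dy":0,"dz":0,"rx":0,"ry":0,"rz":0,"hand":0},{"dx":0,"dy":0,"dz":0,"rx":0,"ry":0,"rz":0,"hand":0}]' >/dev/null; python3 w.py
python3 - <<'E'
from rig import manip;import cv2
a=manip.get_image("side")["frame"][120:300,160:360,::-1]
cv2.imwrite("pics/s3.png",cv2.resize(a,None,fx=3,fy=3))
E
```

```text
t 7.0667 mill xyz [-0.0333  0.0194  0.1456] F mill [0.2767 0.668  0.4527] w 3.262337148100891e-05
[[-1.      0.0004 -0.0021]
 [ 0.0004  1.      0.0019]
 [ 0.0021  0.0019 -1.    ]]
```

View pics/s3.png

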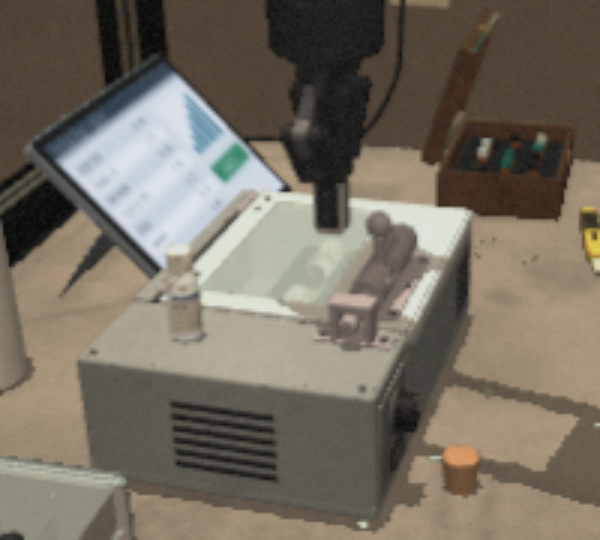

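The picture shows the bolt end filling the keeper at (350,322), the knob upright at (378,224) and the fingertip behind it at (330,228). Now I'll push it forward.

```bash

python3 -m pendant '[{"dx":0.007,"dy":0,"dz":0,"rx":0,"ry":0,"rz":0,"hand":0},{"dx":0.006,"dy":0,"dz":0,"rx":0,"ry":0,"rz":0,"hand":0},{"dx":0.005,"dy":0,"dz":0.001,"rx":0,"ry":0,"rz":0,"hand":0},{"dx":0.005,"dy":0,"dz":0.001,"rx":0,"ry":0,"rz":0,"hand":0}]' >/dev/null; python3 w.py|head -1
python3 -m pendant '[{"dx":0.005,"dy":0,"dz":0.001,"rx":0,"ry":0,"rz":0,"hand":0},{"dx":0.005,"dy":0,"dz":0.002,"rx":0,"ry":0,"rz":0,"hand":0},{"dx":0.005,"dy":0,"dz":0.002,"rx":0,"ry":0,"rz":0,"hand":0},{"dx":0.004,"dy":0,"dz":0.001,"rx":0,"ry":0,"rz":0,"hand":0},{"dx":0,"dy":0,"dz":0,"rx":0,"ry":0,"rz":0,"hand":0}]' >/dev/null; python3 w.py|head -1
```

```text
t 7.45 mill xyz [-0.0553  0.0187  0.1453] F mill [1.9147 0.1789 1.0062] w 2.1428109371691017e-05
t 7.8667 mill xyz [-0.0758  0.0189  0.1377] F mill [0.3511 0.1081 0.0431] w 6.914336803296397e-05
```

```bash

python3 -m pendant '[{"dx":-0.006,"dy":0,"dz":-0.005,"rx":0,"ry":0,"rz":0,"hand":0},{"dx":0,"dy":0,"dz":-0.02,"rx":0,"ry":0,"rz":0,"hand":0},{"dx":0.018,"dy":0,"dz":-0.005,"rx":0,"ry":0,"rz":0,"hand":0},{"dx":0.017,"dy":0,"dz":0,"rx":0,"ry":0,"rz":0,"hand":0},{"dx":0,"dy":0,"dz":0,"rx":0,"ry":0,"rz":0,"hand":0},{"dx":0,"dy":0,"dz":0.008,"rx":0,"ry":0,"rz":0,"hand":0},{"dx":0,"dy":0,"dz":0.006,"rx":0,"ry":0,"rz":0,"hand":0},{"dx":0,"dy":0,"dz":0.004,"rx":0,"ry":0,"rz":0,"hand":0}]' >/dev/null; python3 w.py|head -1
python3 -m pendant '[{"dx":0,"dy":0,"dz":0.004,"rx":0,"ry":0,"rz":0,"hand":0},{"dx":0,"dy":0,"dz":0.004,"rx":0,"ry":0,"rz":0,"hand":0},{"dx":0,"dy":0,"dz":0.003,"rx":0,"ry":0,"rz":0,"hand":0},{"dx":0,"dy":0,"dz":0,"rx":0,"ry":0,"rz":0,"hand":0}]' >/dev/null; python3 w.py|head -1
```

```text
t 8.5333 mill xyz [-0.1034  0.019   0.1492] F mill [-2.8967 -0.2635  4.8848] w -0.00010720792137426171
t 8.8667 mill xyz [-0.1039  0.0191  0.1381] F mill [ 0.2438 -0.1594 -0.2022] w -0.00016876513285397104
```

```bash

python3 -m pendant '[{"dx":0,"dy":0,"dz":0.002,"rx":0,"ry":0,"rz":0,"hand":0},{"dx":0,"dy":0,"dz":0,"rx":0,"ry":0,"rz":0,"hand":0}]' >/dev/null; python3 w.py|head -1
python3 -m pendant '[{"dx":0,"dy":0,"dz":0.002,"rx":0,"ry":0,"rz":0,"hand":0},{"dx":0,"dy":0,"dz":0,"rx":0,"ry":0,"rz":0,"hand":0}]' >/dev/null; python3 w.py|head -1
python3 -m pendant '[{"dx":0,"dy":0,"dz":0.001,"rx":0,"ry":0,"rz":0,"hand":0},{"dx":0,"dy":0,"dz":0,"rx":0,"ry":0,"rz":0,"hand":0}]' >/dev/null; python3 w.py|head -1
```

```text
t 9.0333 mill xyz [-0.1031  0.0189  0.1369] F mill [-0.2334 -0.1305  0.3355] w -0.0001340007219998372
t 9.2 mill xyz [-0.1034  0.0189  0.135 ] F mill [ 0.3798  0.1156 -1.3797] w 0.0001081292150736775
t 9.3667 mill xyz [-0.1034  0.0189  0.1344] F mill [-1.1722 -0.2793  1.1578] w 0.00032467858239873575
```

```bash

python3 -m pendant '[{"dx":0,"dy":0,"dz":0.002,"rx":0,"ry":0,"rz":0,"hand":0},{"dx":0,"dy":0,"dz":0,"rx":0,"ry":0,"rz":0,"hand":0}]' >/dev/null; python3 w.py|head -1
python3 - <<'E'
from rig import manip;import cv2
a=manip.get_image("side")["frame"][170:280,220:360,::-1]
cv2.imwrite("pics/s4.png",cv2.resize(a,None,fx=5,fy=5,interpolation=cv2.INTER_CUBIC))
E
```

```text
t 9.5333 mill xyz [-0.1035  0.0189  0.1336] F mill [-3.3767  0.0795 11.9287] w -7.341510384308663e-06
```

View pics/s4.png

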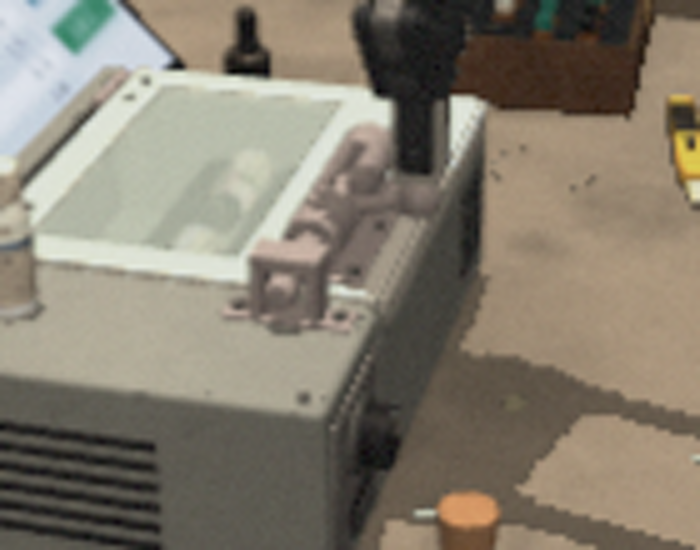

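The picture shows the knob laid over at (420,195) under the fingertip, against the stop at 12 N, with the bolt through the keeper at (283,290). I'll retreat upwards and check.

```bash

python3 -m pendant '[{"dx":0,"dy":0,"dz":-0.02,"rx":0,"ry":0,"rz":0,"hand":0},{"dx":0,"dy":0,"dz":-0.03,"rx":0,"ry":0,"rz":0,"hand":0},{"dx":0.02,"dy":0,"dz":-0.03,"rx":0,"ry":0,"rz":0,"hand":0},{"dx":0.04,"dy":0,"dz":0,"rx":0,"ry":0,"rz":0,"hand":0},{"dx":0.04,"dy":0,"dz":0,"rx":0,"ry":0,"rz":0,"hand":0},{"dx":0,"dy":0,"dz":0,"rx":0,"ry":0,"rz":0,"hand":0},{"dx":0,"dy":0,"dz":0,"rx":0,"ry":0,"rz":0,"hand":0}]' >/dev/null; python3 w.py|head -1
python3 - <<'E'
from rig import manip;import cv2
from m import *
im=manip.get_image("side");a=im["frame"][170:280,220:360,::-1]
p=proj(im,m2w([-.105,.020,.126]))[0];print("expected knob in crop",(p-[220,170]+.5)*5)
cv2.imwrite("pics/s5.png",cv2.resize(a,None,fx=5,fy=5,interpolation=cv2.INTER_CUBIC))
E
```

```text
t 10.1667 mill xyz [-0.2054  0.0193  0.2124] F mill [-0.3232 -0.3252 -0.1319] w 0.00027359605527108
expected knob in crop [421.65435877 196.96961905]
```

View pics/s5.png

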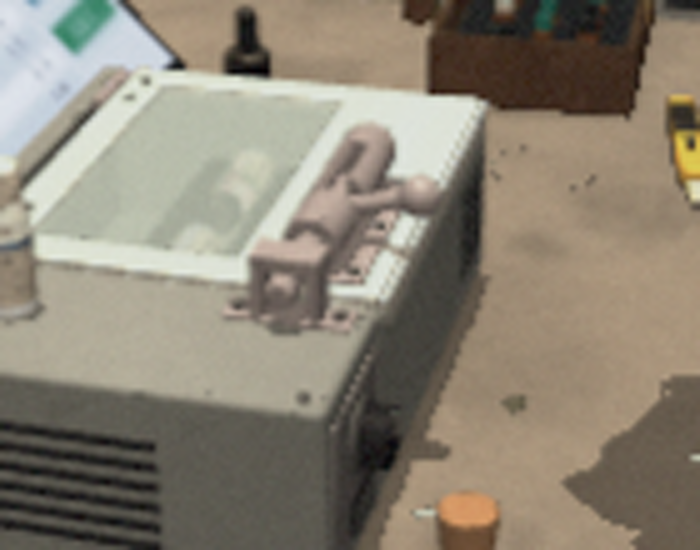

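The knob is at (419,194), within a pixel of the fully locked position I expected at (422,197). The lid is shut, the vial and cork have not moved, and the robot is clear.

```bash
python3 -c "
from rig import manip;print(manip.sign_off())"
```

```text
the job is handed in; nothing more can be done
None
```

The lid is pressed shut, the bolt is home in the keeper and its knob is laid over at the stop; I handed the job in at about 10 s, and the verdict was not shown.

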